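Hold a bin's label plate up to the kitchen label scanner

TASK

Of the three clear plates in the drying rack, take the label plate, the one with a frosted end and a small notch in that end's upper corner; lift it out by its clear half, leaving its label uncovered. Hold it up to the label scanner, label turned up and facing squarely into the sloping window, in the middle of its view and about 14 cm from it, and finish while still holding it there, steady. Leave the other two plates standing in the rack, do not touch the scanner and do not shift the other things on the bench.

Things in the scene. Friction and masses are not known exactly. Their poses are not given: they have to be found in the camera images.
- label_plate: clear acrylic plate 120 long x 8 thick x 60 mm high, 45 to 95 g, standing on a long edge in one rack slot. Origin: middle of the lower edge; x along it to the frosted end (last 48 mm; the other 72 clear), y out of the face with the label, z up. A 14 x 14 mm notch is cut from the upper corner of the frosted end: seen facing the label with the notch on top, that end is at the left
- label (a point): centre of the paper label (36 x 36 mm, black bars) on the plate's +y face: 35 mm from the middle towards the frosted end, 24 mm above the lower edge, 4 mm off mid-thickness
- clear_half (a point): point inside the plate's clear half, a good place to pinch its two faces: 36 mm from the middle towards the clear end, 47 mm above the lower edge, mid-thickness. The plate stands loose in its slot (about 1 mm play) and lifts straight up
- divider_a: a plain clear plate of the same size, 120 x 8 x 60 mm, no notch, no frosting, standing in another slot; origin at the middle of the lower edge, x along the length, z up; stays in the rack
- divider_b: another plain clear plate, the same as divider_a, in the remaining slot; stays in the rack
- rack: fixed steel drying rack, 150 (x) x 190 (y) mm, origin under its centre, turned nearly any way about the vertical. Three slots parallel to its x at y = -56, 0 and +56 mm; plates stand on rails 10 mm above the bench, between 4 mm wire uprights at x = -42 and +42 mm whose tops are 32 mm above the bench
- scanner_head: head of the fixed scanner, 88 wide, 80 high, 75 mm deep; origin: window centre, 282 mm above the bench. It looks along its -x axis, down at 40 degrees and roughly towards the robot; y is level across the window, z up along it. A label reads best 140 mm out along -x with its outward direction along the head's +x
- scanner: the scanner's stand, fixed: black foot 105 x 100 mm, 25 mm high, centred 100 mm behind (+x) the origin, which lies on the bench straight under the window centre; an upright column (36 x 52 mm) rises from the foot to the back of the head; the whole scanner is 355 mm high
- marker: marker pen, 130 mm long, 16 mm thick, lying loose; bystander
- shaker: steel spice shaker, 48 mm diameter, 95 mm high, loose; bystander
- label_roll: roll of paper labels, 68 mm diameter, 40 mm high, loose; bystander
- jug: glass measuring jug, 104 mm diameter, 110 mm high, handle at +y, loose; bystander
- bowl: steel mixing bowl, 300 mm diameter, 105 mm high, loose; bystander
- fork: steel fork, 180 mm long, lying loose; bystander
Mind the look-alikes: they are no part of the job. Leave any blue or yellow look-alike of the label_plate alone.

How it is judged:
At the end, for the whole second after the job is handed in: Fingers hold the plate still (under 3 cm/s) by its clear half, over 9 cm up, clear of rack and scanner; label up, within 24 degrees of square to the window, 9 to 20 cm from it and within 35 mm of the middle of its view; both plain plates still in their slots (x of label in the frame of scanner_head between -0.2 and -0.09 m and y of label in the frame of scanner_head between -0.035 and 0.035 m and z of label in the frame of scanner_head between -0.035 and 0.035 m and angle between the y axis of label_plate and the x axis of scanner_head, either way round below 0.42 rad and angle between label_plate's own y axis and vertical below 1.3 rad and x of the grasp point in the frame of label_plate below -0.005 m and contact force between the fingers and label_plate above 1 N and height (world z) of label_plate above 0.09 m and contact force between label_plate and rack below 0.1 N and contact force between label_plate and scanner below 0.1 N and linear speed of label_plate below 0.03 m/s and z of each of divider_a, divider_b in the frame of rack below 0.016 m and distance of each of divider_a, divider_b from where it was at the start of the episode below 0.02 m); the arm keeps its last pose, push and grip.
It fails at once if a plain plate was pulled or knocked out of its place in the rack (distance of any of divider_a, divider_b from where it was at the start of the episode above 0.02 m).
It fails at once if the scanner was touched by the arm, the fingers or the label plate (contact force between scanner and the arm above 1 N or contact force between scanner and the fingers above 1 N or contact force between scanner and label_plate above 1 N).
It fails at once if a bystander on the bench was shifted (distance of any of marker, shaker, label_roll, jug, bowl, fork from where it was at the start of the episode above 0.03 m).
It also fails if it takes over 48 s, if anything falls off the work surface, if the arm or the gripper's body presses on something with over 40 N, if the wrist force passes 120 N, or if a joint passes its speed limit or range.

ROBOT

A 7-joint arm with a two-finger parallel gripper is mounted at the origin on the work surface. World frame = base frame: x ahead of the robot, y to its left, z up, the work surface at z = 0. Lengths are in m, angles in rad, forces in N, time in s.
With the tool pointing down it reaches from about 0.425 to 0.825 m from the base axis. Payload 3.6 kg.
Tool frame: the origin (TCP) lies at the centre of the arm's flange, where the gripper is bolted on; the fingertips stand 186 mm ahead of it and the grasp point (between the pads) lies 167 mm ahead of it; z points along the fingers, x is the direction in which the jaws open and shut, and the axes are right-handed (so a half turn about z gives the same grasp; the last joint's range is limited). The gripper opens to 93 mm and grips with 3 to 60 N. Pads are 15 mm wide; open, the fingers measure 128 mm over their backs; the gripper's body (75 mm by 188 mm) begins 65 mm behind the grasp point.
Start: joints at [-1.224, 0.615, -0.013, 1.423, 0.008, 1.103, -0.04], TCP at [0.237, 0.605, 0.405] pointing down, gripper open.
Joint ranges: [-3.12, 3.12], [-0.3, 2.06], [-1.34, 1.32], [0.26, 2.42], [-1.36, 4.5], [0.01, 1.98], [-2.84, 2.84]. Speed limits (rad/s): [2.79, 2.79, 3.14, 3.14, 3.14, 3.14, 3.14].

INTERFACE

Orientations are given as a rotation vector (axis times angle).
In Python, from plant import state, get_image, hand_in gives the robot as it stands. The module is installed in compiled form; this text tells all that it offers.
- The arm moves only by the tool carry_out, never from a script. Its argument "series" is a list of rows, each a list of 2 entries, a list of its own where there are three numbers: the shift along the tool's x, y, z in m, then the turn, a rotation vector about the tool's x, y, z in rad. A call has 1 to 5 rows; each row is the pose to reach, as a shift and turn from the pose commanded when the call began, along the tool's axes at that moment; what a row does not reach only later rows make up. A row lasts 1/12 s, in which the tool goes at most 41.7 mm and 7.16 degrees, less where a joint would pass 70% of its speed; a pose out of reach is approached as far as the arm can. A call with a gripper value outside its range is refused whole. "hand" is the closure, from -1 (fully open) to 1 (shut), so that 0 is half open, set as the call begins (left out, the last holds). The fingers move at their own pace and stop on an object; "squeeze" is the grip in N (left out, the last holds). Time passes only in rows, so rows that repeat a pose let the fingers close. It gives the time, the measured TCP pose, the force and the opening at its end, in the units of the state.
- state(): the state, without advancing time (a new reading comes with each control period).
- get_image(name): name is "scene" or "top" or "wrist"; returns a dict with "img" (400x640x3 uint8, blue, green, red), "vertical_fov" (degrees; the focal length in pixels is half the picture's height over the tangent of half this angle, whatever the lens; pixels are square), "cx", "cy" (the principal point, pixels), "k1" (the pictures are not rectified: a ray, as slopes to the right and down, at radius r is drawn at 1 + k1 r^2 times it, then the intrinsics apply), "position" and "rotation" of the camera in the world; the wrist camera has in their place "T_tool_cam" (4x4, takes a point from camera to tool coordinates, whose origin is the TCP and whose axes are the tool frame's). Camera axes: x right, y up, looking along -z (the intrinsics and any distortion apply to the point x, -y, -z); pixel columns grow to the right and rows downward; lengths in m; the calibration is good to about 2 mm. A picture is of the moment at which its call begins: read the wrist's pose just before it. There is no depth.
- hand_in(): hands the job in, once; it reports no verdict.
The state is a dict: "clock": time; "qpos": joint angles; "dq": joint speeds; "joint_torque": joint torques, N m; "ee_pos": TCP position; "orientation": TCP orientation; "force": force on the tool from outside, world axes, zero at the start; "wrist_torque": the same for the moment, N m; "width": finger opening in m.
Only numpy, scipy, OpenCV 4.12 (cv2) and the standard library are available. Lean on these libraries where they do the work, as an engineer would, in place of code of your own. Each camera call takes 0.05 s, during which the arm holds its last target. There are 200 camera calls.

## Working session

There is one attempt and no reset: what is moved stays moved. The work goes in short steps, Python scripts to look and compute and a tool call to move; the robot and the scene stay as the last step left them, time stands still between calls to the robot, and variables do not carry over. Pictures are saved under pics/ and viewed, about 8 in all and at most 12, crops included, and the job is handed in when it is done.

Besides the shell and the picture viewer there is one more tool, called after "Emit:" as name(argument=value, ...), one argument or row to a line, values as JSON. carry_out: Moves the arm, as the interface text tells. Its arguments: {"type":"object","properties":{"series":{"type":"array"},"hand":{"type":"number"},"squeeze":{"type":"number"}},"required":["series"]}

```bash
mkdir -p pics
cat > h.py <<'E'
import numpy as np, cv2
from scipy.spatial.transform import Rotation as R
from plant import state, get_image, hand_in
def cam(name):
    s=state(); d=get_image(name)
    if 'T_tool_cam' in d:
        T=np.eye(4); T[:3,:3]=R.from_rotvec(s['orientation']).as_matrix(); T[:3,3]=s['ee_pos']
        T=T@np.array(d['T_tool_cam']); d['position']=T[:3,3]; d['rotation']=T[:3,:3]
    d['rotation']=np.array(d['rotation']); d['position']=np.array(d['position'])
    d['f']=200/np.tan(np.radians(d['vertical_fov'])/2)
    return d
def ray(d,px):
    u=(np.array(px,float)-[d['cx'],d['cy']])/d['f']; x=u.copy()
    for _ in range(30): x=u/(1+d['k1']*(x@x))
    v=d['rotation']@np.array([x[0],-x[1],-1]); return v
def onz(d,px,z):
    v=ray(d,px); return d['position']+v*(z-d['position'][2])/v[2]
def proj(d,P):
    q=(np.atleast_2d(P)-d['position'])@d['rotation']; x=np.c_[q[:,0],-q[:,1]]/-q[:,2:]
    x=x*(1+d['k1']*(x**2).sum(1,keepdims=True)); return x*d['f']+[d['cx'],d['cy']]
import pickle
def snap(name,tag):
    d=cam(name); cv2.imwrite(f'pics/{tag}.png',d['img']); pickle.dump(d,open(f'pics/{tag}.pkl','wb')); return d
def load(tag): return pickle.load(open(f'pics/{tag}.pkl','rb'))
E
python3 - <<'E'
from h import *
s=state(); print(s)
for n in ('scene','top'):
    d=snap(n,n+'1'); print(n,d['position'],d['rotation'],d['f'],d['k1'],d['img'].shape)
a=load('scene1')['img'];b=load('top1')['img']
E
```

```text
{'clock': 0.0, 'qpos': array([-1.22449786,  0.61591694, -0.01258732,  1.42490207,  0.00809633,
        1.10338397, -0.04040081]), 'dq': array([ 0.00080649,  0.00027635,  0.00068307,  0.00132778,  0.00014783,
       -0.00012045,  0.00015482]), 'joint_torque': array([ 4.58809827e-04, -4.58928108e+01,  2.09225686e-01, -1.65749109e+01,
       -6.10938971e-02,  2.03979987e-02,  2.28230083e-04]), 'ee_pos': array([0.2366266 , 0.60505885, 0.40358107]), 'orientation': array([ 2.59337943,  1.77049436, -0.0032745 ]), 'force': array([-0.59553915,  0.03929693, -0.1458821 ]), 'wrist_torque': array([ 0.01493172,  0.02358079, -0.01460049]), 'width': 0.0932048378170748}
scene [1.02427089 0.69005957 1.099131  ] [0.30699332 0.89042253 2.30511281] 415.2139373919718 -0.0107674368898606 (400, 640, 3)
top [0.31444597 0.02796163 1.83211606] [ 0.10193352 -0.09190085 -1.55830666] 434.9266812524406 0.016183788012898045 (400, 640, 3)
```

View pics/scene1.png

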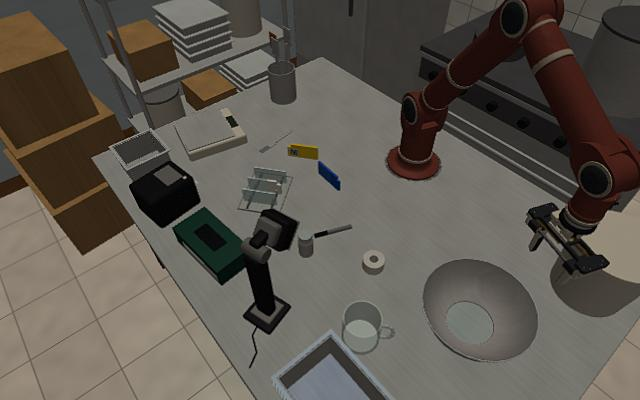

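View pics/top1.png

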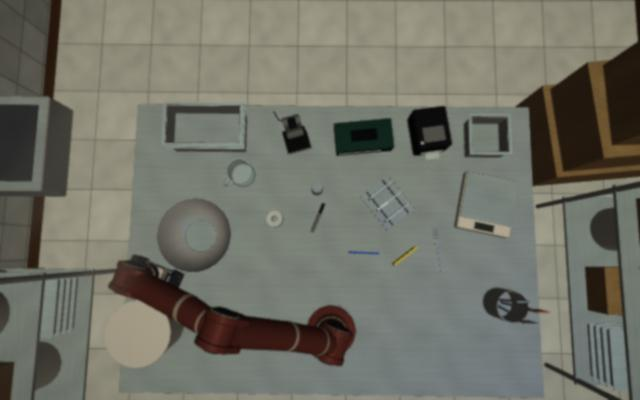

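Scene: the rack is at about (265,188) and the scanner head at (275,230) with its foot at (267,313). The look-alikes are yellow (302,151) and blue (329,176). Top: rack (387,203), scanner (295,133). Next I'll zoom in on the rack.

```bash
sed -i "s/d\['rotation'\]=np.array(d\['rotation'\]);/r=np.array(d['rotation']); d['rotation']=R.from_rotvec(r).as_matrix() if r.ndim==1 else r;/" h.py
python3 - <<'E'
from h import *
d=snap('scene','scene1');t=snap('top','top1')
a=cv2.resize(d['img'][155:220,225:305],(800,650)[:2],interpolation=cv2.INTER_CUBIC)[:600]
a=cv2.resize(d['img'][155:220,230:305],None,fx=5.2,fy=5.2,interpolation=cv2.INTER_CUBIC)
b=cv2.resize(t['img'][170:235,350:425],None,fx=5.2,fy=5.2,interpolation=cv2.INTER_CUBIC)
c=cv2.resize(t['img'][100:160,265:325],(390,390)[:2],interpolation=cv2.INTER_CUBIC)
m=np.hstack([a,b]); cv2.imwrite('pics/crop1.png',m); print(m.shape)
for n,p,z in [('rackc',(387,203),.03),('foot',(295,145),.025),('head',(292,130),.3),('base',(335,330),0)]: print(n,onz(t,p,z))
for n,p,z in [('rackc',(265,188),.03),('foot',(267,313),.025),('head',(275,230),.3)]: print(n,onz(d,p,z))
E
```

```text
(338, 780, 3)
rackc [ 0.51795241 -0.23153035  0.03      ]
foot [0.76269371 0.15653346 0.025     ]
head [0.74988272 0.14882594 0.3       ]
base [-0.00260659 -0.01931507  0.        ]
rackc [ 0.52922781 -0.23026272  0.03      ]
foot [0.80032604 0.16914026 0.025     ]
head [0.71674278 0.13489408 0.3       ]
```

View pics/crop1.png

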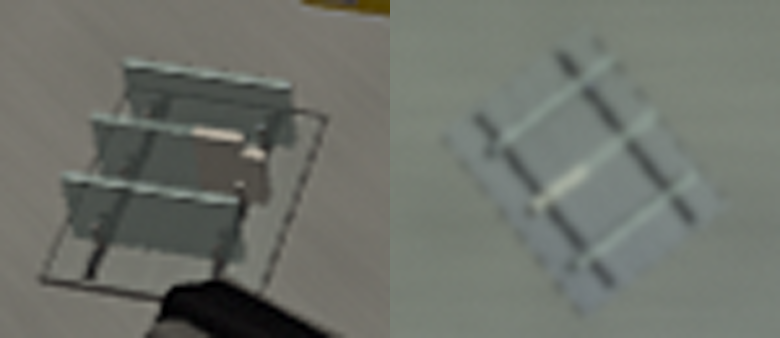

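The label plate is in the middle slot. It has cream frosting and a notch; the frosted end is at about (378,209) in top and the clear end at (401,192). The other candidates are rejected: clear dividers at scene (270,172) and (260,196), plus the yellow (302,151) and blue (329,176) look-alikes. Next I'll measure the plate and look at the scanner.

Run:
```python
from h import *
d=load('scene1');t=load('top1')
def U(o,q): return (o[0]+q[0]/5.2-.4,o[1]+q[1]/5.2-.4)
for n,q in [('A',(500-390,148)),('A2',(612-390,62)),('F',(537-390,208)),('C',(657-390,115)),('B',(575-390,265)),('B2',(697-390,178))]:
    print('top',n,onz(t,U((350,170),q),.07)[:2])
for n,q in [('Aclear',(124,64)),('A2',(291,86)),('C',(93,117)),('Fnotch',(243,132)),('B',(62,178)),('B2',(240,203))]:
    print('scene',n,onz(d,U((230,155),q),.07)[:2])
def grid(img,x0,y0,w,h,f):
    c=cv2.resize(img[y0:y0+h,x0:x0+w],None,fx=f,fy=f,interpolation=cv2.INTER_CUBIC)
    c=cv2.convertScaleAbs(c,alpha=1.6,beta=25)
    for u in range(x0,x0+w,10): cv2.putText(c,str(u),((u-x0)*f,8),0,.3,(0,0,255),1); cv2.line(c,((u-x0)*f,10),((u-x0)*f,16),(0,0,255),1)
    for v in range(y0,y0+h,10): cv2.putText(c,str(v),(0,(v-y0)*f+4),0,.3,(0,0,255),1); cv2.line(c,(20,(v-y0)*f),(26,(v-y0)*f),(0,0,255),1)
    return c
a=grid(d['img'],230,200,75,140,4); b=grid(t['img'],265,100,55,60,8)
m=np.zeros((560,300+440,3),np.uint8); m[:,:300]=a; m[:480,300:]=b
cv2.imwrite('pics/crop2.png',m)
```

```text
top A [ 0.53303554 -0.15977   ]
top A2 [ 0.60216826 -0.24809779]
top F [ 0.48606814 -0.18850321]
top C [ 0.56037256 -0.28297814]
top B [ 0.44177444 -0.21782609]
top B2 [ 0.51092288 -0.31361646]
scene Aclear [ 0.51928585 -0.30982656]
scene A2 [ 0.4442218  -0.21674138]
scene C [ 0.56440353 -0.27986925]
scene Fnotch [ 0.49535533 -0.20203036]
scene B [ 0.61146462 -0.24504893]
scene B2 [ 0.53508393 -0.15026694]
```

View pics/crop2.png

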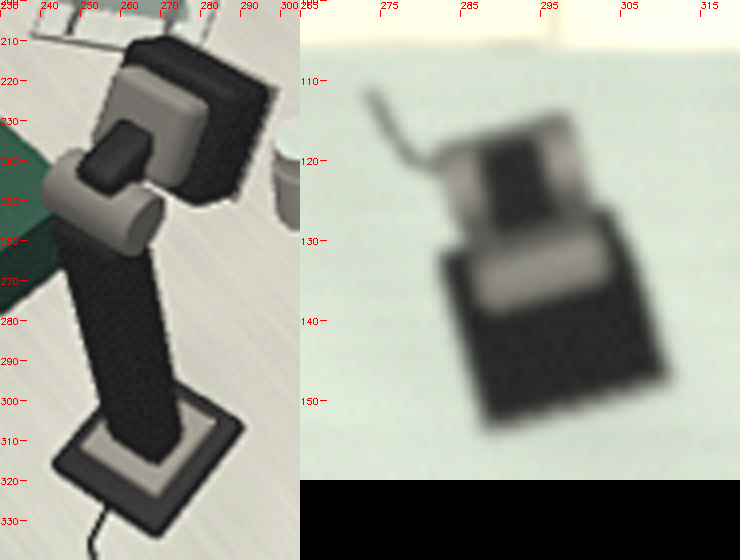

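Measured plate: length 120.2 mm (given 120), centre (0.523, −0.236), frosted direction yaw 128°. The crop shows the scanner window's front edges. In top its front-edge corners are (288.4,153.8) and (311,147.3). In scene the window corners are (299,222.5), (273.7,209) and (289,250). I'll fit the scanner pose and plan the approach.

```bash
cat >> h.py <<'E'
def head(p):
    c,s=np.cos(p[2]),np.sin(p[2]); k=np.radians(40)
    X=np.array([c*np.cos(k),s*np.cos(k),np.sin(k)]); Y=np.array([-s,c,0]); Z=np.cross(X,Y)
    return np.array([p[0],p[1],.282]),np.c_[X,Y,Z]
def pose():
    s=state(); return np.array(s['ee_pos']),R.from_rotvec(s['orientation']),s
def down(yaw): # tool x at yaw, z down
    a=np.radians(yaw); return R.from_matrix(np.c_[[np.cos(a),np.sin(a),0],[np.sin(a),-np.cos(a),0],[0,0,-1]])
def rows(P,Q,n,total_rot=None):
    """n straight rows from present pose to (P,Q)"""
    p,q,s=pose(); D=q.inv().apply(P-p); r=(q.inv()*Q).as_rotvec()
    if total_rot is not None: r=total_rot
    out=[[[round(float(x),4) for x in D*i/n],[round(float(x),3) for x in r*i/n]] for i in range(1,n+1)]
    print(np.linalg.norm(D),np.degrees(np.linalg.norm(r)),'per row',1000*np.linalg.norm(D)/n,np.degrees(np.linalg.norm(r))/n); print(out)
E
python3 - <<'E'
from h import *
from scipy.optimize import least_squares
d=load('scene1');t=load('top1')
obs=[(t,(288.4,153.8),(0,.044,.04)),(t,(311,147.3),(0,-.044,.04)),(d,(299.25,222.5),(0,.044,.04)),(d,(273.7,209),(0,-.044,.04)),(d,(289.25,250),(0,.044,-.04))]
def res(p):
    o,M=head(p); return np.concatenate([proj(c,o+M@np.array(l))[0]-px for c,px,l in obs])
r=least_squares(res,[.7,.13,0]); print(r.x,np.degrees(r.x[2])); print(r.fun.reshape(-1,2).round(1))
o,M=head(r.x)
foot=np.array([o[0],o[1],0])+ .1*np.array([np.cos(r.x[2]),np.sin(r.x[2]),0]); print('foot',foot,proj(d,foot),proj(t,foot))
lab=o-.14*M[:,0]; g=lab+.071*M[:,1]+.023*M[:,2]; tcp=g+.167*M[:,2]; print('label',lab,'grasp',g,'tcp',tcp)
for i,(x,y,yaw) in enumerate([(.40,.40,33.6)]): rows(np.array([x,y,.405]),down(yaw),5)
E
```

```text
[0.69684243 0.12840141 0.27315374] 15.650556229340149
[[-1.3 -0.3]
 [-0.1 -0.1]
 [ 1.1 -0.4]
 [-1.5 -2.1]
 [-0.   1. ]]
foot [0.79313492 0.15537837 0.        ] [[267.23813193 312.18780878]] [[295.7804285  139.51455295]]
label [0.59357237 0.09946964 0.19200973] grasp [0.56018273 0.163849   0.20962876] tcp [0.45681705 0.13489045 0.33755818]
0.26228120131961735 35.04623783802884 per row 52.456240263923476 7.009247567605767
[[[-0.0263, 0.0454, -0.0002], [0.0, 0.0, 0.122]], [[-0.0527, 0.0907, -0.0003], [0.0, 0.001, 0.245]], [[-0.079, 0.1361, -0.0005], [0.0, 0.001, 0.367]], [[-0.1053, 0.1815, -0.0006], [0.0, 0.001, 0.489]], [[-0.1316, 0.2269, -0.0008], [0.001, 0.002, 0.612]]]
```

Emit:
carry_out(
  series=[
    [[-0.02,0.035,0],[0,0,0.122]],
    [[-0.04,0.07,0],[0,0,0.244]],
    [[-0.06,0.105,0],[0,0,0.366]],
    [[-0.08,0.14,0],[0,0,0.488]],
    [[-0.1,0.175,0],[0,0,0.61]],
  ],
  hand=0.2,
  squeeze=25,
)

```text
clock: 0.62
ee_pos: [0.3641, 0.4468, 0.4047]
orientation: [-3.009, -0.902, 0.0]
force: [0.1, 0.2, -0.1]
width: 0.0643
```

Run:
```python
from h import *
p,q,s=pose(); print(s['clock'],p,np.degrees(np.arctan2(q.as_matrix()[1,0],q.as_matrix()[0,0])),s['qpos'].round(3),s['width'])
rows(np.array([.46,.25,.40]),down(-2),5)
```

```text
0.6167 [0.36411449 0.44680952 0.40472883] 33.36264839727836 [-1.027  0.502  0.159  1.648 -0.091  0.999 -0.256] 0.06429222514748725
0.21897575323819116 35.36264909754071 per row 43.79515064763823 7.0725298195081425
[[[-0.0056, 0.0434, 0.0009], [0.0, 0.0, 0.123]], [[-0.0113, 0.0868, 0.0019], [0.0, 0.0, 0.247]], [[-0.0169, 0.1303, 0.0028], [0.0, 0.0, 0.37]], [[-0.0225, 0.1737, 0.0038], [0.0, 0.0, 0.494]], [[-0.0281, 0.2171, 0.0047], [0.0, 0.0, 0.617]]]
```

Emit:
carry_out(
  series=[
    [[-0.006,0.04,0],[0,0,0.122]],
    [[-0.012,0.08,0],[0,0,0.244]],
    [[-0.018,0.12,0],[0,0,0.366]],
    [[-0.024,0.16,0],[0,0,0.488]],
    [[-0.03,0.2,0],[0,0,0.61]],
  ],
)

```text
clock: 1.03
ee_pos: [0.4496, 0.2636, 0.4049]
orientation: [-3.141, 0.043, -0.0]
force: [0.4, 0.0, 0.1]
width: 0.0377
```

Run:
```python
from h import *
p,q,s=pose(); print(s['clock'],p,np.degrees(np.arctan2(q.as_matrix()[1,0],q.as_matrix()[0,0])),s['qpos'].round(3),s['width'])
rows(np.array([.49,.08,.40]),down(-37),5)
```

```text
1.0333 [0.44964167 0.2635815  0.40486173] -1.5853121609018992 [-0.81   0.43   0.346  1.802 -0.177  0.94  -0.417] 0.03770270111762655
0.1880281843790243 35.414692185880305 per row 37.60563687580486 7.082938437176061
[[[0.0091, 0.0365, 0.001], [-0.0, 0.0, 0.124]], [[0.0182, 0.073, 0.0019], [-0.0, 0.0, 0.247]], [[0.0273, 0.1094, 0.0029], [-0.0, 0.0, 0.371]], [[0.0363, 0.1459, 0.0038], [-0.0, 0.0, 0.494]], [[0.0454, 0.1824, 0.0048], [-0.0, 0.0, 0.618]]]
```

Emit:
carry_out(
  series=[
    [[0.009,0.037,0],[0,0,0.122]],
    [[0.018,0.074,0],[0,0,0.244]],
    [[0.027,0.111,0],[0,0,0.366]],
    [[0.036,0.148,0],[0,0,0.488]],
    [[0.045,0.185,0],[0,0,0.61]],
  ],
)

```text
clock: 1.45
ee_pos: [0.4902, 0.0778, 0.4049]
orientation: [-2.983, 0.984, 0.0]
force: [0.8, -0.6, -0.7]
width: 0.0377
```

Run:
```python
from h import *
p,q,s=pose(); print(s['clock'],p,np.degrees(np.arctan2(q.as_matrix()[1,0],q.as_matrix()[0,0])),s['qpos'].round(3),s['width'])
rows(np.array([.52,-.10,.38]),down(-71.5),5)
```

```text
1.45 [0.49016309 0.07778845 0.40488344] -36.528948399259555 [-0.578  0.416  0.537  1.869 -0.262  0.927 -0.557] 0.037736171289229015
0.18198395364019831 34.97105760785998 per row 36.39679072803966 6.994211521571996
[[[0.026, 0.025, 0.005], [-0.0, 0.0, 0.122]], [[0.0519, 0.05, 0.0099], [-0.0, 0.0, 0.244]], [[0.0779, 0.0751, 0.0149], [-0.0, 0.0, 0.366]], [[0.1038, 0.1001, 0.0199], [-0.0, 0.0, 0.488]], [[0.1298, 0.1251, 0.0248], [-0.0, 0.0, 0.61]]]
```

Emit:
carry_out(
  series=[
    [[0.026,0.025,0],[0,0,0.122]],
    [[0.052,0.05,0],[0,0,0.244]],
    [[0.078,0.075,0],[0,0,0.366]],
    [[0.104,0.1,0],[0,0,0.488]],
    [[0.13,0.125,0],[0,0,0.61]],
  ],
)

```text
clock: 1.87
ee_pos: [0.5213, -0.0997, 0.4048]
orientation: [-2.55, 1.835, 0.0]
force: [0.6, 0.4, 0.1]
width: 0.0369
```

Run:
```python
from h import *
p,q,s=pose(); print(s['clock'],p,np.degrees(np.arctan2(q.as_matrix()[1,0],q.as_matrix()[0,0])),s['qpos'].round(3),s['width'])
rows(np.array([.545,-.264,.36]),down(-106.5),5)
```

```text
1.8667 [ 0.52125256 -0.09966601  0.40481419] -71.47201673232972 [-0.311  0.504  0.702  1.783 -0.382  0.994 -0.706] 0.036915369830852154
0.1719823069157594 35.027990313115964 per row 34.39646138315187 7.005598062623193
[[[0.0327, 0.0059, 0.0089], [-0.0, 0.0, 0.122]], [[0.0654, 0.0119, 0.0179], [-0.0, 0.0, 0.245]], [[0.098, 0.0178, 0.0268], [-0.0, 0.0, 0.367]], [[0.1307, 0.0238, 0.0358], [-0.0, 0.0, 0.489]], [[0.1634, 0.0297, 0.0447], [-0.0, 0.0, 0.611]]]
```

Emit:
carry_out(
  series=[
    [[0.032,0.006,0.005],[0,0,0.122]],
    [[0.064,0.012,0.01],[0,0,0.244]],
    [[0.096,0.018,0.015],[0,0,0.366]],
    [[0.128,0.024,0.02],[0,0,0.488]],
    [[0.16,0.03,0.025],[0,0,0.61]],
  ],
)

```text
clock: 2.28
ee_pos: [0.5447, -0.2605, 0.3793]
orientation: [-1.882, 2.515, 0.001]
force: [0.3, -0.1, -0.8]
width: 0.037
```

Run:
```python
from h import *
p,q,s=pose(); print(s['clock'],p,np.degrees(np.arctan2(q.as_matrix()[1,0],q.as_matrix()[0,0])),s['qpos'].round(3),s['width'])
rows(np.array([.545,-.264,.38]),down(-141.8),5)
```

```text
2.2833 [ 0.54474503 -0.26050567  0.37928095] -106.40940297796072 [-0.054  0.686  0.815  1.614 -0.549  1.085 -0.945] 0.037019899769409115
0.003576648240968822 35.39062145123822 per row 0.7153296481937644 7.078124290247644
[[[0.0007, -0.0002, -0.0001], [0.0, 0.0, 0.124]], [[0.0013, -0.0005, -0.0003], [0.0, 0.0, 0.247]], [[0.002, -0.0007, -0.0004], [0.0, 0.0, 0.371]], [[0.0026, -0.001, -0.0006], [0.0, 0.0, 0.494]], [[0.0033, -0.0012, -0.0007], [0.0, 0.0, 0.618]]]
```

Emit:
carry_out(
  series=[
    [[0.001,0,0],[0,0,0.123]],
    [[0.002,0,0],[0,0,0.246]],
    [[0.003,-0.001,0],[0,0,0.369]],
    [[0.003,-0.001,0],[0,0,0.492]],
    [[0.003,-0.001,0],[0,0,0.616]],
  ],
)

```text
clock: 2.7
ee_pos: [0.5448, -0.2624, 0.3794]
orientation: [1.03, -2.968, -0.001]
force: [0.4, -0.1, -0.6]
width: 0.0372
```

Run:
```python
from h import *
p,q,s=pose(); print(s['clock'],p,np.degrees(np.arctan2(q.as_matrix()[1,0],q.as_matrix()[0,0])),s['qpos'].round(3),s['width'])
d=snap('wrist','w1'); print(d['T_tool_cam'])
# predicted plate top outline
c=np.array([.523,-.236]);x=np.array([-.618,.786]);y=np.array([-.786,-.618]);im=d['img'].copy()
for sx,sy in [(.06,.004),(.06,-.004),(-.06,.004),(-.06,-.004),(-.036,0)]:
    u=proj(d,[*(c+sx*x+sy*y),.07])[0]; print(sx,sy,u.round(1)); cv2.circle(im,tuple(int(v) for v in u),3,(0,0,255),1)
cv2.imwrite('pics/w1o.png',im)
```

```text
2.7 [ 0.54479123 -0.26235784  0.37937154] -141.7349980873124 [-0.121  0.748  0.981  1.614 -0.668  1.15  -1.452] 0.03723324057477304
[[ 9.99999746e-01  3.49352168e-06 -7.13068245e-04  1.55492085e-03]
 [-1.98088612e-04 -9.59268102e-01 -2.82497203e-01 -8.00420834e-02]
 [-6.85010532e-04  2.82497273e-01 -9.59267857e-01  1.87163099e-02]
 [ 0.00000000e+00  0.00000000e+00  0.00000000e+00  1.00000000e+00]]
0.06 0.004 [331.8 289.4]
0.06 -0.004 [323.7 289.4]
-0.06 0.004 [332.4 168.3]
-0.06 -0.004 [323.3 168.3]
-0.036 0 [327.8 194.7]
```

View pics/w1o.png

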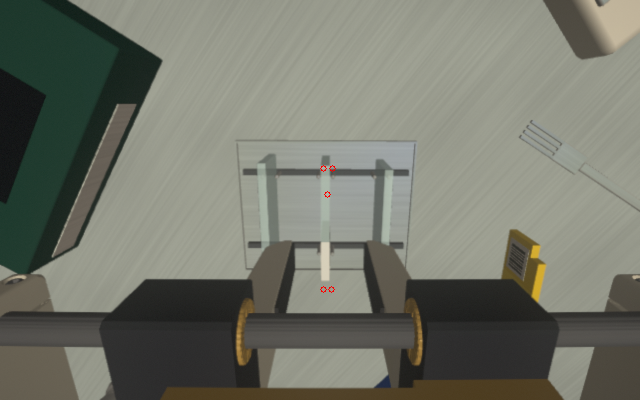

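The wrist picture shows the label plate upright at u≈325, v 155–281, between the fingers, with divider tops at u≈265 and 385. My prediction (red) agrees lengthwise and is about 2–3 px off sideways. One close crop will confirm both the choice and the offset.

Run:
```python
from h import *
d=load('w1'); x0,y0,w,h,f=230,135,200,155,4
c=cv2.resize(d['img'][y0:y0+h,x0:x0+w],None,fx=f,fy=f,interpolation=cv2.INTER_CUBIC)
for u in range(x0,x0+w,10): cv2.putText(c,str(u),((u-x0)*f,8),0,.3,(0,0,255),1); cv2.line(c,((u-x0)*f,10),((u-x0)*f,16),(0,0,255),1)
for v in range(y0,y0+h,10): cv2.putText(c,str(v),(0,(v-y0)*f+4),0,.3,(0,0,255),1)
cv2.imwrite('pics/w1c.png',c[:600])
```

```text
(no output)
```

View pics/w1c.png

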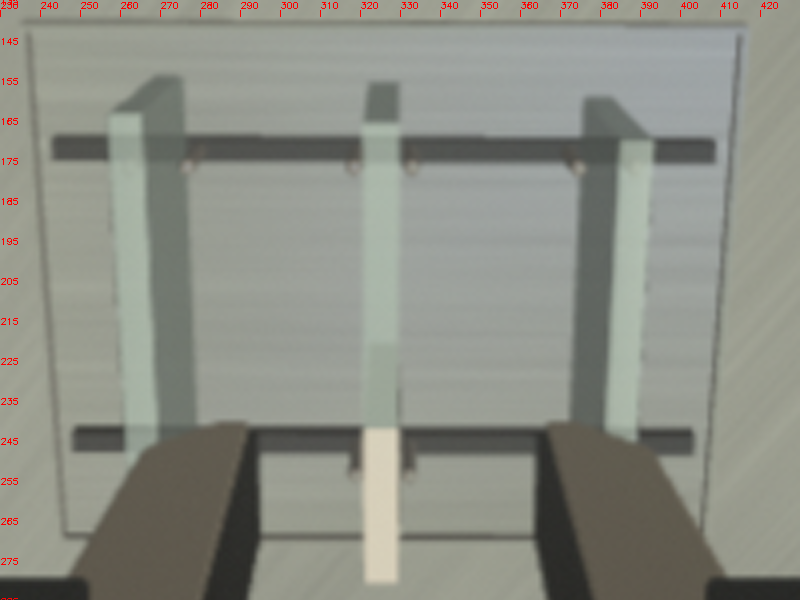

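The crop shows the frosted end from v≈242 and the notch edge at v≈280. The clear end is at v≈165.5, u 320.5–330, so this is the right plate.

Run:
```python
from h import *
d=load('w1')
C=onz(d,(325.2,165.5),.07)[:2];F=onz(d,(325.2,241.7),.07)[:2];N=onz(d,(325.2,280),.07)[:2]
print(C,F,N,np.linalg.norm(F-C),np.linalg.norm(N-C))
x=(N-C)/np.linalg.norm(N-C); yaw=np.degrees(np.arctan2(x[1],x[0])); g=C+.024*x; print('yaw',yaw,'clear_half',g)
# mid-line at lower position: pads midpoint from opening
rows(np.array([*g,.057+.167]),down(yaw+90-360),5)
```

```text
[ 0.56343545 -0.28366248] [ 0.51903585 -0.22703614] [ 0.49426936 -0.19544519] 0.07195740081496846 0.11209923537948072
yaw 128.09795029753246 clear_half [ 0.54862726 -0.26477551]
0.1551073958483303 0.07780879991741191 per row 31.02147916966606 0.015561759983482382
[[[-0.0003, -0.0009, 0.031], [0.0, -0.0, -0.0]], [[-0.0005, -0.0018, 0.062], [0.0, -0.0, -0.0]], [[-0.0008, -0.0027, 0.093], [0.001, -0.0, -0.0]], [[-0.0011, -0.0036, 0.124], [0.001, -0.001, -0.0]], [[-0.0013, -0.0045, 0.155], [0.001, -0.001, -0.001]]]
```

Emit:
carry_out(
  series=[
    [[-0.001,-0.004,0.036],[0,0,0]],
    [[-0.001,-0.004,0.072],[0,0,0]],
    [[-0.001,-0.004,0.106],[0,0,0]],
    [[-0.001,-0.004,0.134],[0,0,0]],
    [[-0.001,-0.004,0.155],[0,0,0]],
  ],
)

```text
clock: 3.17
ee_pos: [0.5476, -0.2639, 0.2217]
orientation: [1.043, -2.961, -0.005]
force: [-0.2, 0.8, -0.1]
width: 0.0373
```

Emit:
carry_out(
  series=[
    [[0,0,0],[0,0,0]],
    [[0,0,0],[0,0,0]],
    [[0,0,0],[0,0,0]],
    [[0,0,0],[0,0,0]],
    [[0,0,0],[0,0,0]],
  ],
  hand=1,
  squeeze=25,
)

```text
clock: 3.58
ee_pos: [0.5485, -0.2653, 0.2266]
orientation: [-1.038, 2.962, -0.004]
force: [4.3, 2.6, -2.8]
width: 0.0085
```

Emit:
carry_out(
  series=[
    [[0,0,0],[0,0,0]],
    [[0,0,0],[0,0,0]],
    [[0,0,0],[0,0,0]],
  ],
)

```text
clock: 3.83
ee_pos: [0.5492, -0.2647, 0.2263]
orientation: [-1.038, 2.961, -0.002]
force: [2.7, 2.3, 5.8]
width: 0.0081
```

Emit:
carry_out(
  series=[
    [[0,0,-0.008],[0,0,0]],
    [[0,0,-0.02],[0,0,0]],
    [[0,0,-0.04],[0,0,0]],
    [[0,0,-0.065],[0,0,0]],
    [[0,0,-0.095],[0,0,0]],
  ],
  squeeze=35,
)

```text
clock: 4.25
ee_pos: [0.5463, -0.2653, 0.32]
orientation: [1.035, -2.96, -0.003]
force: [-0.4, -0.2, -0.2]
width: 0.008
```

Emit:
carry_out(
  series=[
    [[0,0,-0.03],[0,0,0]],
    [[0,0,-0.05],[0,0,0]],
    [[0,0,-0.06],[0,0,0]],
    [[0,0,-0.07],[0,0,0]],
    [[0,0,-0.075],[0,0,0]],
  ],
)

```text
clock: 4.67
ee_pos: [0.5473, -0.2652, 0.3955]
orientation: [1.037, -2.964, 0.0]
force: [-1.0, -0.6, -1.0]
width: 0.0078
```

Run:
```python
from h import *
p,q,s=pose(); print(s['clock'],p,q.as_matrix().round(3),s['qpos'].round(3),s['width'],s['force'])
a=snap('wrist','w2');b=snap('scene','s2')
m=np.zeros((500,800,3),np.uint8); m[:,:500]=cv2.resize(a['img'][:,120:520],(500,500)); m[:400,500:]=cv2.resize(b['img'][110:230,215:305],(300,400))
cv2.imwrite('pics/lift.png',m)
```

```text
4.6667 [ 0.54729099 -0.26523776  0.39547463] [[-0.782 -0.623 -0.001]
 [-0.623  0.782 -0.001]
 [ 0.001  0.    -1.   ]] [-0.12   0.736  0.99   1.583 -0.65   1.184 -1.463] 0.007814720464763161 [-0.98323737 -0.57320708 -1.02911556]
```

View pics/lift.png

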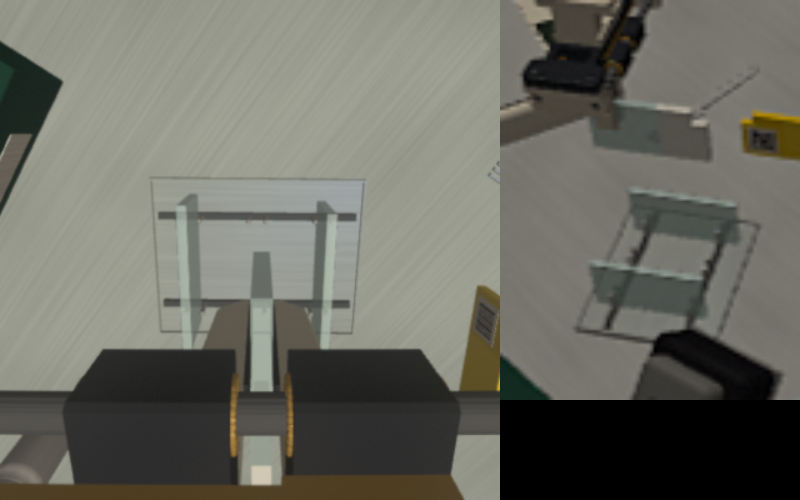

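The plate is out and gripped at 8 mm. The scene crop shows the notch, the frosted end uncovered, and both dividers still in the rack. Now I'll turn it back towards the scanner.

Run:
```python
from h import *
rows(np.array([.52,-.18,.395]),down(-106.8),5)
p,q,s=pose()
Q=q
P=p
# chain of calls, assuming each is reached exactly
import itertools
way=[((.52,-.18,.395),-106.8),((.49,-.10,.395),-71.8),((.47,-.02,.39),-36.8),((.457,.06,.385),-1.8)]
for pt,yw in way:
    pt=np.array(pt);N=down(yw); print(np.round(Q.inv().apply(pt-P),3),np.round((Q.inv()*N).as_rotvec(),3)); P,Q=pt,N
```

```text
0.08945065259503814 34.61461920857604 per row 17.890130519007627 6.922923841715208
[[[-0.0063, 0.0167, -0.0001], [0.0, -0.0, -0.121]], [[-0.0126, 0.0335, -0.0001], [0.0, -0.0, -0.242]], [[-0.0189, 0.0502, -0.0002], [0.0, -0.0, -0.362]], [[-0.0252, 0.067, -0.0002], [0.0, -0.001, -0.483]], [[-0.0315, 0.0837, -0.0003], [0.001, -0.001, -0.604]]]
[-0.031  0.084 -0.   ] [ 0.001 -0.001 -0.604]
[-0.068  0.052  0.   ] [-0.     0.    -0.611]
[-0.082 -0.006  0.005] [ 0.     0.    -0.611]
[-0.058 -0.056  0.005] [ 0.     0.    -0.611]
```

Emit:
carry_out(
  series=[
    [[-0.006,0.017,0],[0,0,-0.121]],
    [[-0.012,0.034,0],[0,0,-0.242]],
    [[-0.019,0.05,0],[0,0,-0.362]],
    [[-0.025,0.067,0],[0,0,-0.483]],
    [[-0.031,0.084,0],[0,0,-0.605]],
  ],
)

```text
clock: 5.18
ee_pos: [0.5192, -0.1788, 0.3931]
orientation: [1.881, -2.513, -0.004]
force: [-0.3, 0.4, 0.1]
width: 0.0075
```

Emit:
carry_out(
  series=[
    [[-0.014,0.01,0],[0,0,-0.122]],
    [[-0.027,0.021,0],[0,0,-0.244]],
    [[-0.041,0.031,0],[0,0,-0.366]],
    [[-0.054,0.042,0],[0,0,-0.488]],
    [[-0.068,0.052,0],[0,0,-0.611]],
  ],
)

```text
clock: 5.6
ee_pos: [0.4886, -0.0989, 0.3934]
orientation: [2.55, -1.832, -0.004]
force: [0.3, 0.6, -0.2]
width: 0.0075
```

Emit:
carry_out(
  series=[
    [[-0.016,-0.001,0.001],[0,0,-0.122]],
    [[-0.033,-0.002,0.002],[0,0,-0.244]],
    [[-0.049,-0.004,0.003],[0,0,-0.366]],
    [[-0.066,-0.005,0.004],[0,0,-0.488]],
    [[-0.082,-0.006,0.005],[0,0,-0.611]],
  ],
)

```text
clock: 6.02
ee_pos: [0.4688, -0.019, 0.3885]
orientation: [2.984, -0.979, -0.005]
force: [0.2, -0.1, -0.4]
width: 0.0079
```

Run:
```python
from h import *
p,q,s=pose(); print(s['clock'],p,np.degrees(np.arctan2(q.as_matrix()[1,0],q.as_matrix()[0,0])),s['qpos'].round(3),s['width'])
Q,P=q,p
o,M=head([.697,.1284,.273]); F=R.from_matrix(np.c_[M[:,0],-M[:,1],-M[:,2]])
H=R.from_euler('y',0)
for pt,N in [((.457,.06,.385),down(-1.8)),((.457,.12,.37),down(15.65))]:
    pt=np.array(pt); print(np.round(Q.inv().apply(pt-P),3),np.round((Q.inv()*N).as_rotvec(),3)); P,Q=pt,N
print(np.round((Q.inv()*F).as_rotvec(),3))
```

```text
6.0167 [ 0.4687682  -0.01903845  0.38847876] -36.34277250584082 [-0.402  0.398  0.552  1.959 -0.271  0.86  -0.34 ] 0.00788548397044359
[-0.056 -0.057  0.003] [ 0.001  0.003 -0.603]
[-0.002 -0.06   0.015] [ 0.     0.    -0.305]
[-0.     0.698  0.   ]
```

Emit:
carry_out(
  series=[
    [[-0.011,-0.011,0],[0,0,-0.12]],
    [[-0.022,-0.023,0],[0,0,-0.24]],
    [[-0.034,-0.034,0],[0,0,-0.36]],
    [[-0.045,-0.046,0],[0,0,-0.48]],
    [[-0.056,-0.057,0.003],[0,0,-0.603]],
  ],
)

```text
clock: 6.43
ee_pos: [0.4583, 0.0599, 0.3859]
orientation: [3.141, -0.049, -0.003]
force: [-0.3, 0.7, -1.0]
width: 0.0083
```

Emit:
carry_out(
  series=[
    [[0,-0.02,0.003],[0,0,-0.11]],
    [[-0.001,-0.04,0.006],[0,0,-0.21]],
    [[-0.002,-0.06,0.009],[0,0,-0.305]],
  ],
)

```text
clock: 6.68
ee_pos: [0.4584, 0.1198, 0.3764]
orientation: [3.112, 0.426, -0.005]
force: [-0.2, -1.1, -0.7]
width: 0.008
```

Run:
```python
from h import *
p,q,s=pose(); print(s['clock'],p,np.degrees(np.arctan2(q.as_matrix()[1,0],q.as_matrix()[0,0])),s['qpos'].round(3),s['width'])
o,M=head([.697,.1284,.273]); F=R.from_matrix(np.c_[M[:,0],-M[:,1],-M[:,2]])
tcp=o-.14*M[:,0]-.004*M[:,0]+.071*M[:,1]+.19*M[:,2]; print(tcp)
rows(tcp,F,6)
```

```text
6.6833 [0.45843627 0.11981793 0.37640106] 15.580267098433964 [-0.505  0.391  0.281  1.959 -0.146  0.814  0.128] 0.007997775830413225
[0.45402492 0.13409977 0.33498703]
0.044028997533533225 40.18028873514458 per row 7.33816625558887 6.6967147891907635
[[[-0.0, -0.0025, 0.0069], [0.0, 0.117, -0.0]], [[-0.0001, -0.005, 0.0138], [0.0, 0.234, -0.0]], [[-0.0001, -0.0075, 0.0207], [0.0, 0.351, -0.0]], [[-0.0002, -0.01, 0.0276], [0.0, 0.468, -0.001]], [[-0.0002, -0.0125, 0.0345], [0.001, 0.584, -0.001]], [[-0.0003, -0.015, 0.0414], [0.001, 0.701, -0.001]]]
```

Emit:
carry_out(
  series=[
    [[0,-0.003,0.007],[0,0.117,0]],
    [[0,-0.005,0.014],[0,0.234,0]],
    [[0,-0.008,0.021],[0,0.351,0]],
    [[0,-0.01,0.028],[0,0.468,0]],
    [[0,-0.013,0.035],[0,0.585,0]],
  ],
)

```text
clock: 7.1
ee_pos: [0.4567, 0.1324, 0.3465]
orientation: [-2.919, -0.394, -0.856]
force: [39.0, -2.8, 16.9]
width: 0.0077
```

Run:
```python
from h import *
p,q,s=pose(); print(s['clock'],p,s['qpos'].round(3),s['width'],s['force'])
o,M=head([.697,.1284,.273]); F=R.from_matrix(np.c_[M[:,0],-M[:,1],-M[:,2]])
tcp=o-.144*M[:,0]+.071*M[:,1]+.19*M[:,2]
rows(tcp,F,2)
```

```text
7.1 [0.45671169 0.13236426 0.34653777] [-0.42   0.37   0.108  2.191 -0.382  0.013  0.318] 0.007735161474061335 [39.04006889 -2.78958562 16.88354117]
0.011985418670694114 7.328279452575415 per row 5.992709335347057 3.6641397262877073
[[[-0.004, -0.0012, 0.0043], [0.002, 0.064, -0.002]], [[-0.008, -0.0024, 0.0086], [0.003, 0.128, -0.003]]]
```

q6 is at its lower limit (0.013, limit 0.010), and the force reading jumped. I'll back off the tilt a little; there are 24° of allowance.

```bash
cat >> h.py <<'E'
def target(tilt,dist,dz=0,hp=(.697,.1284,.273),dy=0):
    o,M=head(hp); k=np.radians(tilt); c,s=np.cos(hp[2]),np.sin(hp[2])
    X=np.array([c*np.cos(k),s*np.cos(k),np.sin(k)]);Y=M[:,1];Z=np.cross(X,Y)
    lab=o-dist*M[:,0]+dz*M[:,2]+dy*Y
    return lab-.004*X+.071*Y+.19*Z, R.from_matrix(np.c_[X,-Y,-Z])
E
python3 - <<'E'
from h import *
p,q,s=pose(); print(s['clock'],p,s['qpos'].round(3),s['force'],s['wrist_torque'],'tilt',np.degrees(np.arcsin(q.as_matrix()[2,0])))
for a in [(31,.14),(30,.13),(30,.13,.01)]: print(a,target(*a)[0]); rows(*target(*a),2)
E
```

```text
7.1 [0.45671169 0.13236426 0.34653777] [-0.42   0.37   0.108  2.191 -0.382  0.013  0.318] [39.04006889 -2.78958562 16.88354117] [-0.2152249  -4.96211442 -1.14831254] tilt 32.676761379013605
(31, 0.14) [0.47704745 0.14054586 0.35281137]
0.02279999049028402 1.698302601283265 per row 11.39999524514201 0.8491513006416325
[[[0.0109, -0.0012, 0.0032], [0.001, -0.015, -0.002]], [[0.0217, -0.0025, 0.0065], [0.003, -0.029, -0.004]]]
(30, 0.13) [0.4871415  0.1433721  0.36098244]
0.03543718476528712 2.6902802589932233 per row 17.71859238264356 1.3451401294966117
[[[0.0175, -0.0013, 0.0026], [0.001, -0.023, -0.002]], [[0.035, -0.0025, 0.0053], [0.003, -0.047, -0.004]]]
(30, 0.13, 0.01) [0.48095167 0.141639   0.36864288]
0.0340915456353073 2.6902802589932233 per row 17.04577281765365 1.3451401294966117
[[[0.0168, -0.0013, -0.0023], [0.001, -0.023, -0.002]], [[0.0337, -0.0025, -0.0047], [0.003, -0.047, -0.004]]]
```

Emit:
carry_out(
  series=[
    [[0.005,0,0],[0,-0.02,0]],
    [[0.012,0,0],[0,-0.035,0]],
    [[0.02,0,0.001],[0,-0.05,0]],
    [[0.028,-0.001,0.002],[0,-0.06,0]],
    [[0.033,-0.002,0.003],[0,-0.06,0]],
  ],
)

```text
clock: 7.52
ee_pos: [0.4867, 0.1424, 0.3635]
orientation: [-2.949, -0.397, -0.775]
force: [0.3, 0.3, -1.6]
width: 0.0076
```

Emit:
carry_out(
  series=[
    [[0,0,0],[0,0,0]],
    [[0,0,0],[0,0,0]],
    [[0,0,0],[0,0,0]],
  ],
)

```text
clock: 7.77
ee_pos: [0.4858, 0.142, 0.3635]
orientation: [-2.948, -0.396, -0.775]
force: [-0.2, -0.1, 0.2]
width: 0.0082
```

Run:
```python
from h import *
p,q,s=pose(); print(s['clock'],p,s['qpos'].round(3),s['force'],s['wrist_torque'],s['width'],'tilt',np.degrees(np.arcsin(q.as_matrix()[2,0])))
rows(*target(31,.135),2)
a=snap('wrist','w3');b=snap('scene','s3');t=snap('top','t3')
m=np.zeros((600,800,3),np.uint8); m[:300,:480]=cv2.resize(a['img'],(480,300)); m[:600,480:]=cv2.resize(b['img'][155:335,210:306],(320,600)); m[300:,:480]=cv2.resize(t['img'][95:220,230:430],(480,300),interpolation=cv2.INTER_CUBIC)
cv2.imwrite('pics/end.png',m)
```

```text
7.7667 [0.48575422 0.14204707 0.36347816] [-0.509  0.387  0.234  2.079 -0.361  0.182  0.291] [-0.17789849 -0.06382207  0.17716274] [-0.17241266  0.54345035 -0.00758428] 0.008238098208696486 tilt 29.453309178029734
0.008997160170568154 1.58398817084619 per row 4.498580085284077 0.791994085423095
[[[-0.004, -0.0004, 0.002], [0.002, 0.013, -0.003]], [[-0.008, -0.0009, 0.004], [0.003, 0.027, -0.005]]]
```

View pics/end.png

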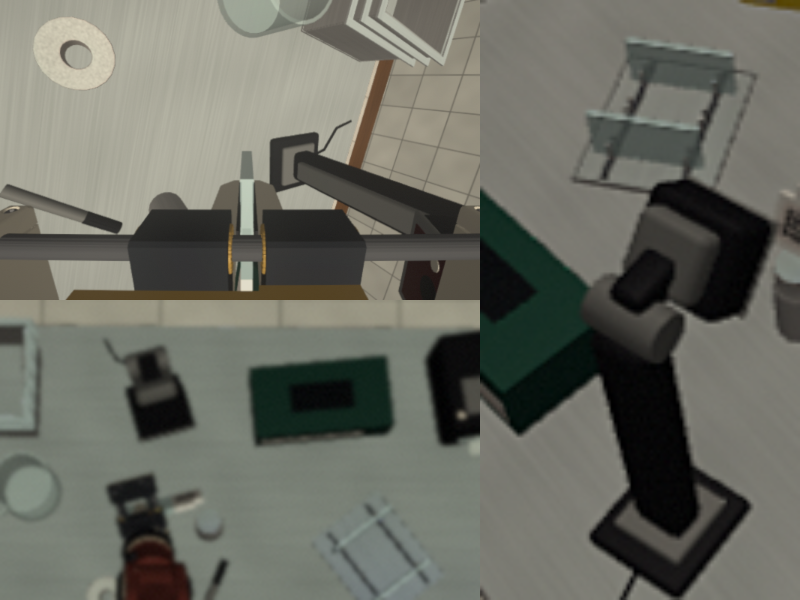

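The wrist picture shows the plate still gripped with the scanner clear. Top shows the plate between hand and shaker, and both dividers are in the rack. I'll check the label's position against the pose prediction in a close crop.

Run:
```python
from h import *
p,q,s=pose(); M=q.as_matrix(); X,Y,Z=M[:,0],M[:,1],M[:,2]   # plate x = tool y, plate z = -tool z
g=p+.167*Z
pt=lambda a,b,c: g+(a+.036)*Y+b*X-(c-.047)*Z
lab=pt(.035,.004,.024); o,Hm=head((.697,.1284,.273)); print('label in head',Hm.T@(lab-o),'angle',np.degrees(np.arccos(X@Hm[:,0])))
tiles=[]
for tag,(x0,y0,w,h) in [('s3',(265,170,80,100)),('t3',(280,155,80,100))]:
    d=load(tag); f=5; c=cv2.resize(d['img'][y0:y0+h,x0:x0+w],None,fx=f,fy=f,interpolation=cv2.INTER_CUBIC)
    for P,col in [((.06,.004,0),(0,0,255)),((.06,.004,.046),(0,0,255)),((.046,.004,.06),(0,0,255)),((-.06,.004,0),(255,0,0)),((-.06,.004,.06),(255,0,0)),((.035,.004,.024),(0,255,0))]:
        u=(proj(d,pt(*P))[0]-[x0,y0]+.5)*f; cv2.circle(c,tuple(int(v) for v in u),4,col,1)
    tiles.append(c)
cv2.imwrite('pics/chk.png',np.hstack(tiles))
```

```text
label in head [-0.13112573 -0.00161997  0.00374958] angle 10.482594699791028
```

View pics/chk.png

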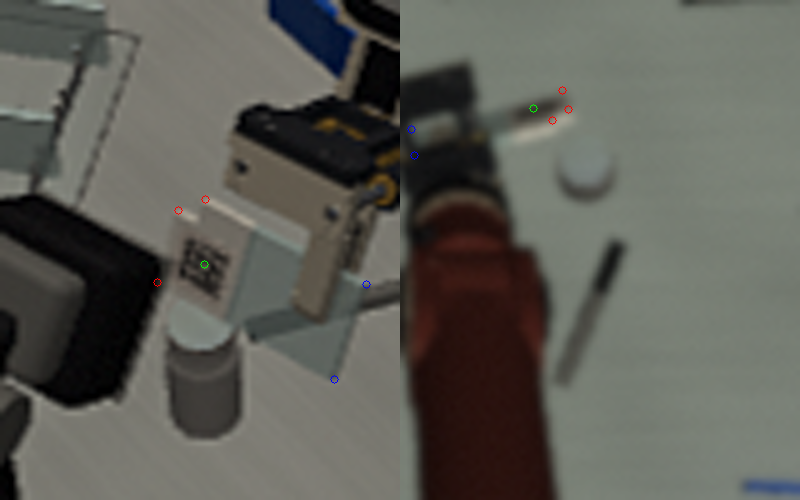

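The predicted plate corners and label land on the plate in scene: label at crop (204,264), uncovered. It agrees with the pose estimate, and the arm is still, so I'm handing in.

Run:
```python
from h import *
p,q,s=pose(); print(s['clock'],np.abs(s['dq']).max(),s['width'],s['force']); print(hand_in())
```

```text
7.9167 0.005255167097544065 0.007483835202112148 [-0.23152691 -0.49131047 -0.32218397]
the job is handed in; nothing more can be done
None
```

The label plate is out of the middle rack slot and held up to the scanner by its clear half, label uncovered and facing the window. I handed in at 7.9 s while holding it still; no verdict is reported.

**Last checks:**
- **Label position:** an estimated 131 mm from the window, within 4 mm of the middle of its view. The scene camera agrees with this. The top camera differed by a pixel or two (about 4 mm per pixel).
- **Label angle:** about 10.5° off square, not perfectly square (24° is allowed). The tilt needed for fully square ran the sixth joint down to its lower limit (0.013 against 0.010 rad). I tilted back from about 33° to 29° and moved the label from 14 to about 13 cm.
- **Force spike:** the force reading jumped to about 40 N (39 N in x, 17 N in z) at that limit. I take it as the joint stop, since nothing was seen to be touching. It was gone after backing off.
- **Hold:** the fingers were closed on about 8 mm, the plate's thickness, and the arm was nearly motionless (5 mrad/s) at 35 N commanded grip.
- **Other things:** both plain plates were still in the rack in the last pictures. The scanner looked clear and I saw no bystander shifted. I judged these by eye, not by measurement.

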